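# Snap the sprung servo carrier into its stand

## Robot

A 6-joint arm with a two-finger parallel gripper is mounted at the origin on the work surface. World frame = base frame: x ahead of the robot, y to its left, z up, the work surface at z = 0. Lengths are in m, angles in rad, forces in N, time in s.
With the tool pointing down it reaches from about 0.35 to 0.95 m from the base axis. Payload 17.4 kg.
Tool frame: the origin (TCP) lies at the very end of the fingers, on their centre line; the grasp point (between the pads) lies 19 mm behind it; z points along the fingers, y is the direction in which the jaws open and shut (so a half turn about z gives the same grasp; the last joint's range is limited). The gripper opens to 93 mm and grips with 3 to 60 N. Pads are 15 mm wide; open, the fingers measure 128 mm over their backs; the gripper's body (75 mm by 188 mm) begins 65 mm behind the grasp point.
Start: joints at [-1.369, 0.116, 1.442, -0, 1.584, -0.038], TCP at [0.16, -0.656, 0.219] pointing down, gripper open.
Joint ranges: [-2.83, 2.83], [-0.83, 2.19], [0.07, 2.5], [-1.14, 4.28], [0.01, 3], [-2.97, 2.97]. Speed limits (rad/s): [1.89, 1.89, 2.22, 3.14, 3.14, 3.14].

## Interface

Orientations are given as a unit quaternion [x, y, z, w].
In Python, from cell import get_obs, eyes, order gives the robot as it stands.
- The arm moves only by the tool servo_tool, never from a script. Its argument "deltas" is one flat list of numbers, 7 for each row, row after row: the shift along the world's x, y, z in m, then the turn, a rotation vector about the world's x, y, z in degrees, then the finger opening in m, from 0 to 0.093. A call has 1 to 12 rows; each row is the pose to reach, as a shift and turn from the pose commanded when the call began; what a row does not reach only later rows make up. A row lasts 1/12 s, in which the tool goes at most 41.7 mm and 7.16 degrees, less where a joint would pass 70% of its speed; a pose out of reach is approached as far as the arm can. A call with a gripper value outside its range is refused whole. The fingers move at their own pace and stop on an object; "grip_force" is the grip in N (left out, the last holds). Time passes only in rows, so rows that repeat a pose let the fingers close. It gives the time, the measured TCP pose, the force and the opening at its end, in the units of the state.
- get_obs(): the state, without advancing time (a new reading comes with each control period).
- eyes.capture(name): name is "scene" or "top" or "wrist"; returns a dict with "image" (480x640x3 uint8, red, green, blue), "vfov" (degrees; the focal length in pixels is half the picture's height over the tangent of half this angle, whatever the lens; pixels are square), "cx", "cy" (the principal point, pixels), "world_from_camera" (4x4, takes a point from camera to world coordinates). Camera axes: x right, y down, z forward; pixel columns grow to the right and rows downward; lengths in m; the calibration is good to about 2 mm. A picture is of the moment at which its call begins. There is no depth.
- order.close_job(): hands the job in, once; it reports no verdict.
The state is a dict: "t": time; "qpos": joint angles; "joint_vel": joint speeds; "effort": joint torques, N m; "position": TCP position; "tool_rot": TCP orientation; "force": force on the tool from outside, world axes, zero at the start; "ft_torque": the same for the moment, N m; "finger_gap": finger opening in m.
Only numpy, scipy, OpenCV 4.12 (cv2) and the standard library are available. Lean on these libraries where they do the work, as an engineer would, in place of code of your own. Each camera call takes 0.05 s, during which the arm holds its last target.

## Task

Pinch the two orange grips of the sprung servo carrier together, lower the carrier between the two pine blocks of the plywood stand until it sits on the crosspiece, and let go so that both end tongues spring out into the recesses of the blocks. Leave the shorter carrier with the blue grips where it is.

Things in the scene. Friction and masses are not known exactly. Their poses are not given: they have to be found in the camera images.
- carrier: Sprung servo carrier with ORANGE grips and end tongues: aluminium bar along its y axis, 186 mm long free, 35 mm wide; black servo amid. Origin: centre of its flat underside, z up. Two upright grip plates (26 mm wide in x, 5 thick, 12 to 58 mm above underside) stand either side of the servo, 62 mm over their outer faces along y. Tongues 24 mm wide in x, 1 to 12 mm above underside. About 0.2 kg.
- carrier_slide (a joint): How far each orange grip and its tongue are pushed in; both always move equally. 0 free; 0.018 m fully pinched at the hard stop (grips 26 mm over outer faces, carrier 150 mm long); about 0.002 when snapped into the stand. Each grip pushes back with 3 N when free, 8.4 N fully pinched.
- stand: Fixed stand: plywood base 150 x 280 (y) x 18 mm. Origin: centre of its underside, z up. Two pine blocks, inner faces at y = -83 and +83 mm, 70 mm wide in x, tops at z = 70. A crosspiece between them, top at z = 38 mm: the carrier rests on it, along y, either way round. Each inner face has a recess 8 mm deep, 44 wide centred on x = 0, from z = 34 to 60 mm (floors 182 mm apart).
- spare: Look-alike carrier with BLUE grips and tongues, only 156 mm long free and so too short for the stand; leave it. Otherwise built as the orange one, same origin and axes.
Things that resemble listed ones, but are neither listed nor needed, are in the scene too. Leave any green look-alike of the carrier alone.

How it is judged:
At the end, for the whole second after the job is handed in: The orange carrier rests level on the stand's crosspiece (within 5 mm of that height, tilted under 6 degrees), centred within 15 mm across and 10 mm along the stand, in line with it within 11 degrees, its tongues sprung out into both recesses (slide under 6 mm), at rest (x of carrier in the frame of stand between -0.015 and 0.015 m and y of carrier in the frame of stand between -0.01 and 0.01 m and z of carrier in the frame of stand between 0.033 and 0.043 m and angle between the y axis of carrier and the y axis of stand, either way round below 0.2 rad and angle between carrier's own z axis and vertical below 0.1 rad and value of joint carrier_slide below 0.006 m and linear speed of carrier below 0.02 m/s); the robot touches nothing.
It fails at once if the blue-gripped carrier is moved by more than 30 mm (distance of spare from where it was at the start of the episode above 0.03 m).
It also fails if it takes over 38 s, if anything falls off the work surface, if the arm or the gripper's body presses on something with over 40 N, if the wrist force passes 120 N, or if a joint passes its speed limit or range.

## Working session

There is one attempt and no reset: what is moved stays moved. The work goes in short steps, Python scripts to look and compute and a tool call to move; the robot and the scene stay as the last step left them, time stands still between calls to the robot, and variables do not carry over. Pictures are saved under pics/ and viewed, and the job is handed in when it is done.

Besides the shell and the picture viewer there is one more tool, called by a JSON object that holds its "fn" and its "kwargs", one argument or row to a line. servo_tool: Moves the arm, as the interface text tells. Its arguments: {"type":"object","properties":{"deltas":{"type":"array","items":{"type":"number"}},"grip_force":{"type":"number"}},"required":["deltas"]}

```bash
ls; mkdir -p pics; python3 - <<'E'
from cell import get_obs, eyes, order
import cv2,json,numpy as np
o=get_obs();print(o)
for n in["scene","top","wrist"]:
    c=eyes.capture(n);cv2.imwrite(f"pics/{n}0.png",c["image"][:,:,::-1])
    print(n,c["vfov"],c["cx"],c["cy"],np.round(c["world_from_camera"],4).tolist(),[k for k in c])
E
```

```text
pics
{'t': 0.0, 'qpos': array([-1.36875705e+00,  1.16549021e-01,  1.44224403e+00,  2.09647835e-05,
        1.58402540e+00, -3.78296363e-02]), 'joint_vel': array([-0.00032936,  0.00034662,  0.00032074,  0.00114435,  0.00098631,
       -0.00259891]), 'effort': array([-7.37387018e-04, -7.21260738e+01, -6.22613955e+01,  7.79088819e-02,
        2.36892333e-02, -9.65967820e-05]), 'position': array([ 0.16030128, -0.65548377,  0.21787587]), 'tool_rot': array([ 9.92816277e-01,  1.19647246e-01, -3.98192192e-05, -6.11694225e-04]), 'force': array([ 0.04140833, -0.61912895,  1.35815884]), 'ft_torque': array([ 0.01500878, -0.05574029, -0.03559572]), 'finger_gap': 0.09274123956015344}
scene 43.77051839840516 316.94942516542557 241.7655402782959 [[-0.5193, 0.4965, -0.6956, 1.3647], [0.8546, 0.2984, -0.4249, 0.4063], [-0.0034, -0.8151, -0.5793, 0.7133], [0.0, 0.0, 0.0, 1.0]] ['image', 'vfov', 'cx', 'cy', 'world_from_camera']
top 42.09629675188978 316.43949046218887 235.87243857863584 [[-0.0084, -0.9987, 0.0508, 0.471], [-0.9995, 0.01, 0.0312, -0.1033], [-0.0316, -0.0506, -0.9982, 1.0815], [0.0, 0.0, 0.0, 1.0]] ['image', 'vfov', 'cx', 'cy', 'world_from_camera']
wrist 65.41028357587486 316.5893356302146 242.5266471072692 [[0.2378, -0.9275, -0.2885, 0.2409], [-0.9713, -0.2274, -0.0697, -0.6354], [-0.001, 0.2968, -0.9549, 0.3848], [0.0, 0.0, 0.0, 1.0]] ['image', 'vfov', 'cx', 'cy', 'world_from_camera']
```

View pics/top0.png

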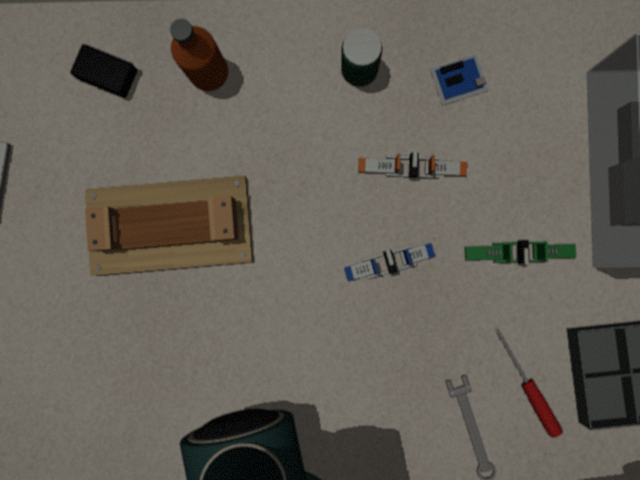

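View pics/scene0.png

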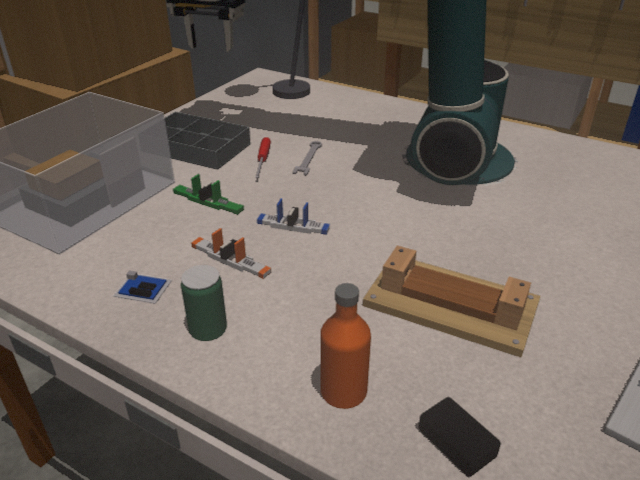

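```bash
cat > h.py <<'E'
from cell import get_obs, eyes, order
import cv2,numpy as np
def cap(n):
    return eyes.capture(n)
def ray(c,u,v,z):
    f=240/np.tan(np.radians(c["vfov"]/2)); M=c["world_from_camera"]
    d=M[:3,:3]@np.array([(u-c["cx"])/f,(v-c["cy"])/f,1]); p=M[:3,3]
    return p+d*(z-p[2])/d[2]
def proj(c,P):
    f=240/np.tan(np.radians(c["vfov"]/2)); M=c["world_from_camera"]
    q=(np.atleast_2d(P)-M[:3,3])@M[:3,:3]
    return np.c_[q[:,0]/q[:,2]*f+c["cx"],q[:,1]/q[:,2]*f+c["cy"]]
def crop(im,x,y,w,h,s,fn):
    cv2.imwrite(fn,cv2.resize(im[y:y+h,x:x+w,::-1],None,fx=s,fy=s,interpolation=cv2.INTER_CUBIC))
E
python3 - <<'E'
import cv2
im=cv2.imread("pics/top0.png")
a=im[140:190,340:490];b=im[165:285,75:265]
cv2.imwrite("pics/a.png",cv2.resize(a,None,fx=5,fy=5,interpolation=cv2.INTER_CUBIC))
cv2.imwrite("pics/b.png",cv2.resize(b,None,fx=4,fy=4,interpolation=cv2.INTER_CUBIC))
E
```

```text
(no output)
```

View pics/a.png

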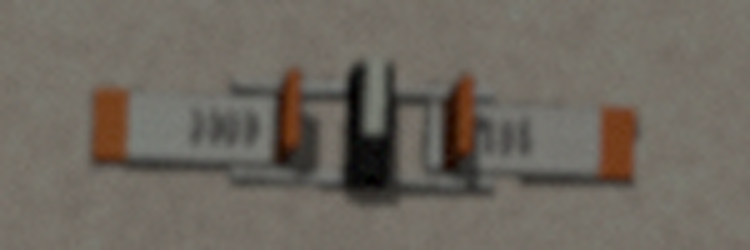

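View pics/b.png

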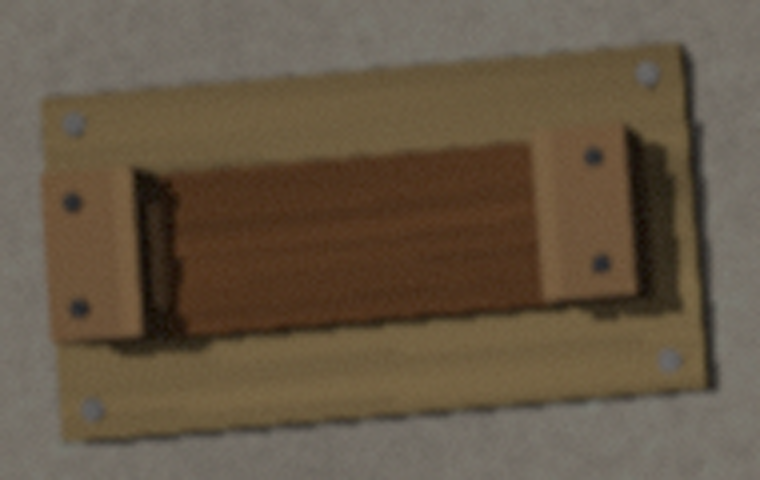

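```bash
python3 - <<'E'
from h import *
c=cap("top"); s=cap("scene")
st=[ray(c,75+x/4-.4,165+y/4-.4,.018) for x,y in[(42,100),(682,44),(708,386),(64,440)]]
st=np.array(st);print(st.round(4), np.linalg.norm(np.roll(st,-1,0)-st,axis=1), st.mean(0))
d=(st[0]+st[3]-st[1]-st[2])[:2];print("stand y ang",np.degrees(np.arctan2(-d[0],d[1])))
bl=np.array([ray(c,75+x/4-.4,165+y/4-.4,.070) for x,y in[(42,171),(132,171),(142,336),(54,341),(549,129),(626,126),(636,293),(560,300)]])
print(bl.round(4),bl[:4].mean(0),bl[4:].mean(0),bl.mean(0))
ca=np.array([ray(c,340+x/5-.4,140+y/5-.4,.012) for x,y in[(93,90),(93,161),(635,107),(635,181)]])
print(ca.round(4),ca.mean(0)); d=(ca[0]+ca[1]-ca[2]-ca[3])[:2]/2;print(np.linalg.norm(d),np.degrees(np.arctan2(-d[0],d[1])))
g=np.array([ray(c,340+x/5-.4,140+y/5-.4,.058) for x,y in[(292,70),(470,75)]]);print(g)
sa=s["image"].copy()
def fr(p,a):
    a=np.radians(a);return np.array([[np.cos(a),-np.sin(a)],[np.sin(a),np.cos(a)]])
np.savez("m.npz",st=st,ca=ca)
crop(s["image"],180,220,110,65,7,"pics/sc.png");crop(s["image"],355,235,190,115,4,"pics/ss.png")
E
```

```text
[[0.6096 0.3308 0.018 ]
 [0.6304 0.052  0.018 ]
 [0.4831 0.0412 0.018 ]
 [0.4623 0.3197 0.018 ]] [0.27960306 0.14769353 0.27923605 0.14773345] [0.54633863 0.18591589 0.018     ]
stand y ang 4.271342498797228
[[0.5734 0.3093 0.07  ]
 [0.573  0.2718 0.07  ]
 [0.505  0.267  0.07  ]
 [0.5033 0.3035 0.07  ]
 [0.5883 0.0992 0.07  ]
 [0.5891 0.0675 0.07  ]
 [0.5207 0.0635 0.07  ]
 [0.5181 0.0947 0.07  ]] [0.53867813 0.28791027 0.07      ] [0.55404426 0.08120974 0.07      ] [0.54636119 0.18456    0.07      ]
[[ 0.66   -0.1431  0.012 ]
 [ 0.6353 -0.1428  0.012 ]
 [ 0.6515 -0.3287  0.012 ]
 [ 0.626  -0.3282  0.012 ]] [ 0.64319869 -0.23570553  0.012     ]
0.18564329104838195 -2.7517797434244837
[[ 0.65758281 -0.20698756  0.058     ]
 [ 0.65509692 -0.26530872  0.058     ]]
```

View pics/sc.png

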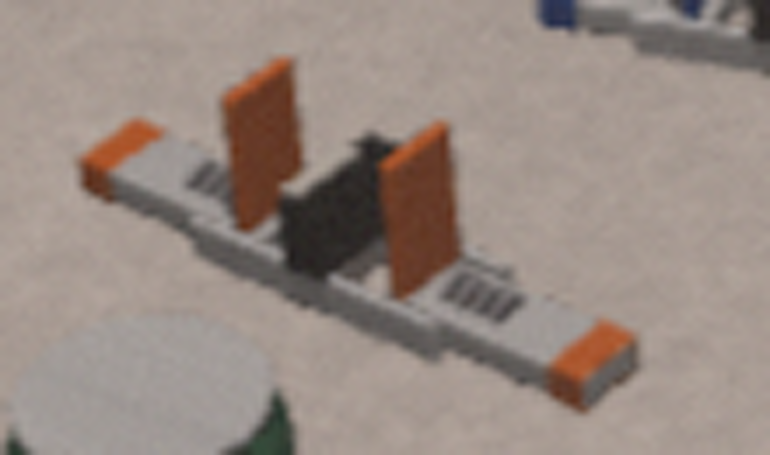

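View pics/ss.png

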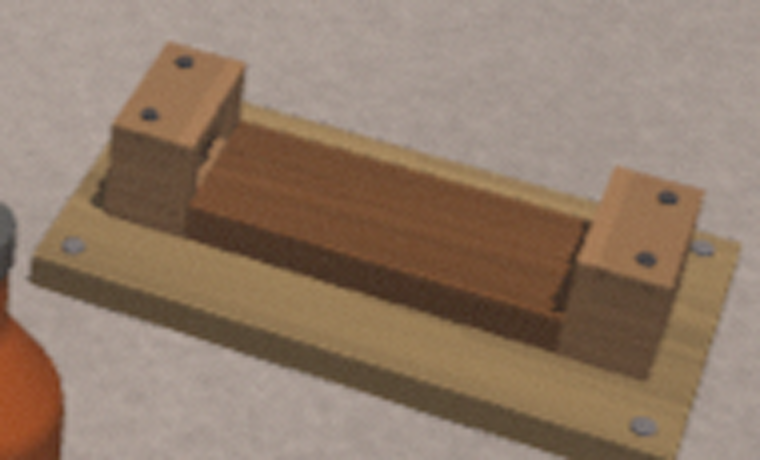

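{"fn": "servo_tool", "kwargs": {
  "deltas": [0.02, 0.03, 0.03, 0, 0, -2, 0.093, 0.06, 0.06, 0.05, 0, 0, -4, 0.093, 0.1, 0.09, 0.06, 0, 0, -6, 0.093, 0.14, 0.12, 0.06, 0, 0, -8, 0.093, 0.18, 0.15, 0.06, 0, 0, -10, 0.093, 0.21, 0.18, 0.06, 0, 0, -12, 0.093, 0.24, 0.21, 0.06, 0, 0, -14, 0.093, 0.27, 0.24, 0.06, 0, 0, -16, 0.093, 0.3, 0.27, 0.06, 0, 0, -16.5, 0.093, 0.33, 0.3, 0.06, 0, 0, -16.5, 0.093, 0.36, 0.33, 0.06, 0, 0, -16.5, 0.093, 0.39, 0.36, 0.06, 0, 0, -16.5, 0.093],
  "grip_force": 40
}}

```text
t: 1.25
position: [0.5181, -0.3272, 0.2788]
tool_rot: [1.0, -0.024, 0.0, 0.0]
force: [0.5, -1.4, -0.6]
finger_gap: 0.0929
```

```bash
python3 - <<'E'
from h import *
o=get_obs();print(o["t"],o["position"],o["tool_rot"],o["force"])
c=cap("top");s=cap("scene")
def box(cx,cy,a,z0,pts):
    a=np.radians(a);R=np.array([[np.cos(a),-np.sin(a),0],[np.sin(a),np.cos(a),0],[0,0,1]])
    return np.array(pts)@R.T+[cx,cy,z0]
def bx(x0,x1,y0,y1,z0,z1): return [(x,y,z) for z in(z0,z1) for x,y in((x0,y0),(x1,y0),(x1,y1),(x0,y1))]
E_=[(0,1),(1,2),(2,3),(3,0),(4,5),(5,6),(6,7),(7,4),(0,4),(1,5),(2,6),(3,7)]
for n,cc in(("top",c),("scene",s)):
    im=cv2.resize(cc["image"][:,:,::-1],None,fx=4,fy=4,interpolation=cv2.INTER_CUBIC)
    def dr(P):
        p=(proj(cc,P)*4+2).round().astype(int)
        for i,j in E_: cv2.line(im,tuple(map(int,p[i])),tuple(map(int,p[j])),(0,255,255),1)
    A=(0.6432,-0.2357,-2.75,0)
    for b in[bx(-.012,.012,-.093,.093,.001,.012),bx(-.013,.013,.026,.031,.012,.058),bx(-.013,.013,-.031,-.026,.012,.058)]: dr(box(*A,b))
    S=(0.5463,0.1855,4.26,0)
    for b in[bx(-.075,.075,-.14,.14,0,.018),bx(-.035,.035,.083,.115,.018,.07),bx(-.035,.035,-.115,-.083,.018,.07)]: dr(box(*S,b))
    q=proj(cc,[[A[0],A[1],.03],[S[0],S[1],.03]])
    out=[]
    for (u,v) in q:
        u=int(u*4);v=int(v*4);cr=im[max(v-270,0):max(v-270,0)+540,max(u-370,0):max(u-370,0)+740];out.append(cr)
    cv2.imwrite(f"pics/{n}_c1.png",out[0]);cv2.imwrite(f"pics/{n}_s1.png",out[1])
E
```

```text
1.25 [ 0.51806357 -0.32717635  0.27875614] [ 9.99709606e-01 -2.40973711e-02  1.14222142e-04  8.16743137e-05] [ 0.54970928 -1.41878548 -0.56562075]
```

View pics/scene_c1.png

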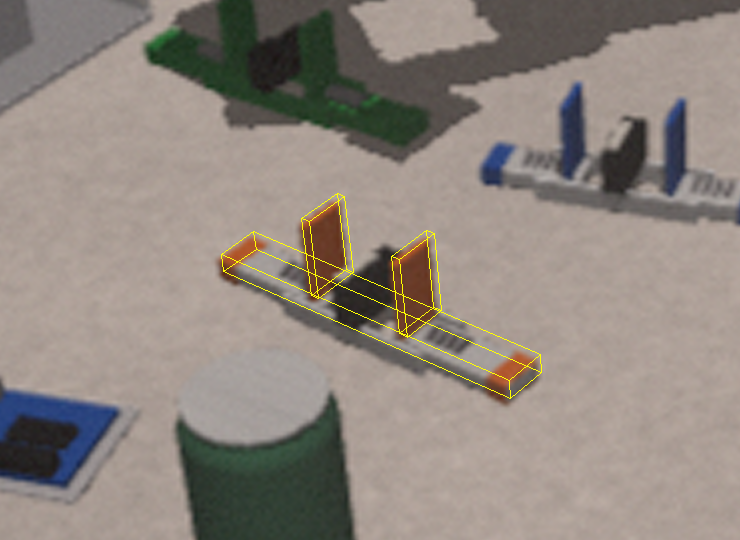

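View pics/scene_s1.png

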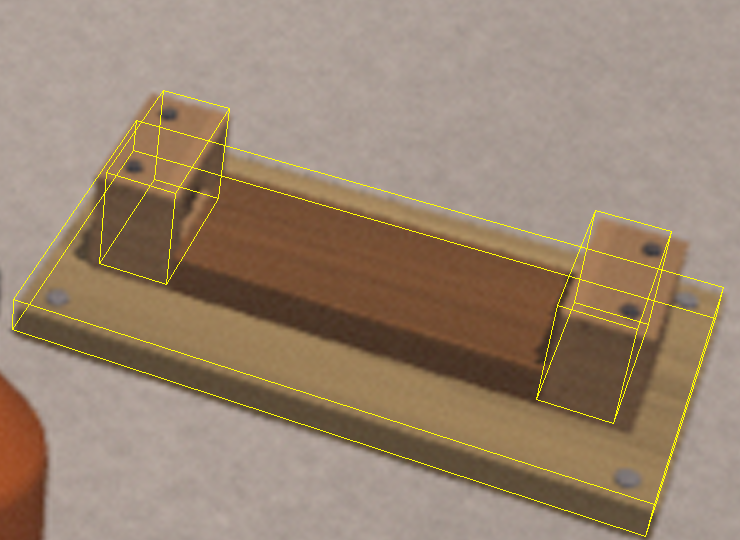

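View pics/top_s1.png

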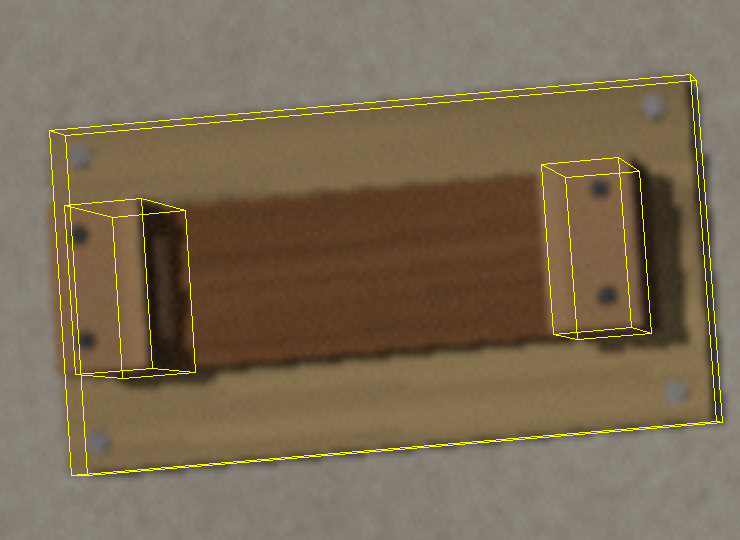

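```bash
python3 - <<'E'
from h import *
c=cap("top");o=get_obs();print(o["position"])
L=np.array([ray(c,75+x/4-.4,165+y/4-.4,.070)[:2] for x,y in[(134,171),(143,336)]])
R=np.array([ray(c,75+x/4-.4,165+y/4-.4,.070)[:2] for x,y in[(530,132),(543,302)]])
OL=np.array([ray(c,75+x/4-.4,165+y/4-.4,.070)[:2] for x,y in[(42,171),(54,341)]])
OR=np.array([ray(c,75+x/4-.4,165+y/4-.4,.070)[:2] for x,y in[(626,126),(636,293)]])
print(L,R,np.linalg.norm(L.mean(0)-R.mean(0)),(L.mean(0)+R.mean(0))/2,(OL.mean(0)+OR.mean(0))/2,np.linalg.norm(OL.mean(0)-OR.mean(0)))
d=L.mean(0)-R.mean(0);print(np.degrees(np.arctan2(-d[0],d[1])))
E
```

```text
[ 0.51854253 -0.32687056  0.27832041]
[[0.57297094 0.27094906]
 [0.50501392 0.2666257 ]] [[0.58713566 0.10702039]
 [0.51735931 0.10164287]] 0.16498906260590515 [0.54561996 0.18655951] [0.54662656 0.18595117] 0.24148420435186238
4.608052064835463
```

View pics/top_c1.png

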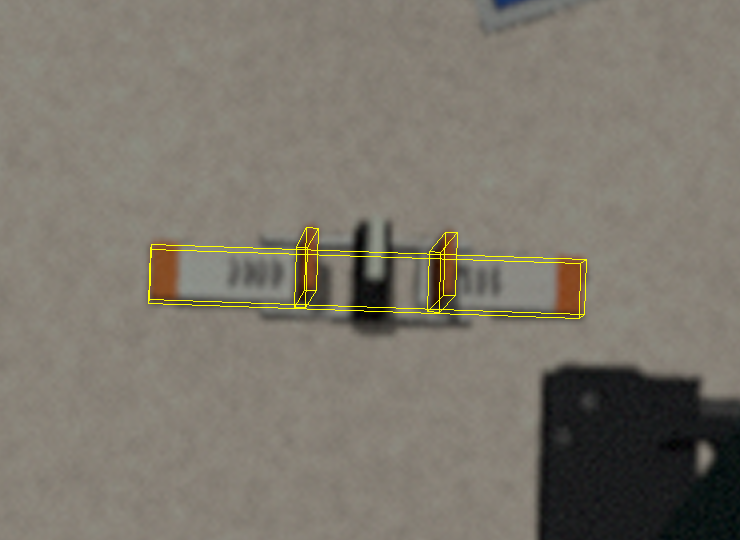

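{"fn": "servo_tool", "kwargs": {
  "deltas": [0.03, 0.022, -0.03, 0, 0, 0, 0.093, 0.06, 0.044, -0.06, 0, 0, 0, 0.093, 0.09, 0.066, -0.09, 0, 0, 0, 0.093, 0.115, 0.085, -0.12, 0, 0, 0, 0.093, 0.1245, 0.091, -0.15, 0, 0, 0, 0.093, 0.1245, 0.091, -0.15, 0, 0, 0, 0.093, 0.1245, 0.091, -0.15, 0, 0, 0, 0.093, 0.1245, 0.091, -0.15, 0, 0, 0, 0.093]
}}

```text
t: 2.07
position: [0.641, -0.239, 0.1294]
tool_rot: [1.0, -0.024, -0.0, 0.0]
force: [1.1, -0.5, 1.2]
finger_gap: 0.093
```

```bash
python3 - <<'E'
from h import *
o=get_obs();print(o["t"],o["position"],o["tool_rot"],o["force"])
c=cap("wrist");crop(c["image"],0,0,640,480,1.2,"pics/w2.png")
s=cap("scene");crop(s["image"],150,120,200,150,4,"pics/s2.png")
E
```

```text
2.0667 [ 0.64097686 -0.23901459  0.12944223] [ 9.99703668e-01 -2.43423362e-02 -6.84869297e-05  1.51245040e-04] [ 1.08770557 -0.47621561  1.17327456]
```

View pics/w2.png

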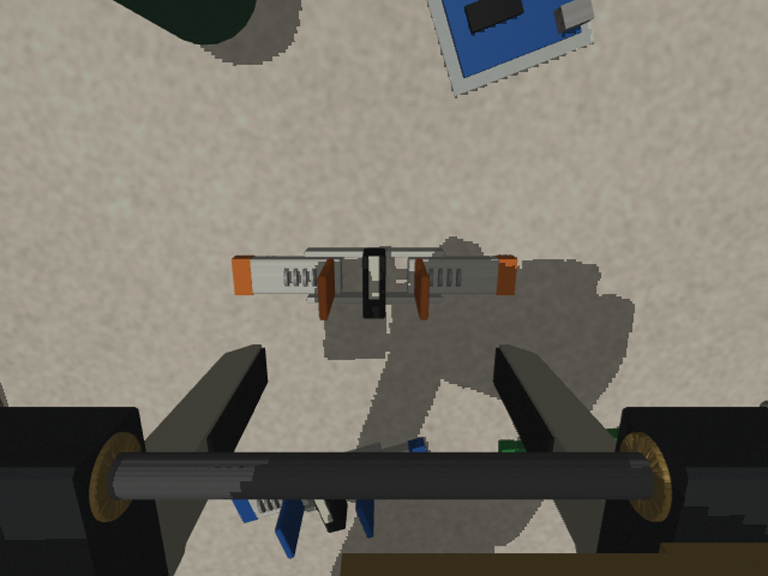

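View pics/s2.png

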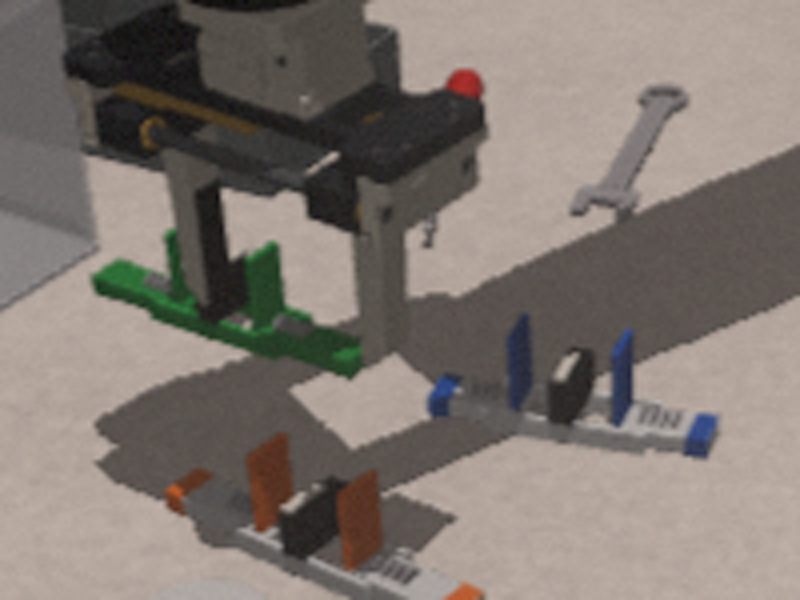

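```bash
python3 - <<'E'
from h import *
o=get_obs();print(o["t"],o["position"],o["joint_vel"].round(3))
c=cap("wrist")
P=np.array([ray(c,x/1.2,y/1.2,.012) for x,y in[(233,256),(233,295),(517,256),(517,294)]])
print(P.round(4),P.mean(0)); d=(P[0]+P[1]-P[2]-P[3])[:2]/2;print(np.linalg.norm(d),np.degrees(np.arctan2(-d[0],d[1])))
E
```

```text
2.1667 [ 0.64135703 -0.2394403   0.13122064] [-0.    -0.003  0.001  0.002 -0.004  0.004]
[[ 0.6643 -0.1444  0.012 ]
 [ 0.6378 -0.1405  0.012 ]
 [ 0.6552 -0.3294  0.012 ]
 [ 0.6291 -0.3304  0.012 ]] [ 0.64661846 -0.23617785  0.012     ]
0.1876453628671949 -2.7243137884543556
```

{"fn": "servo_tool", "kwargs": {
  "deltas": [0.003, 0.003, -0.02, 0, 0, 0, 0.093, 0.003, 0.003, -0.045, 0, 0, 0, 0.093, 0.003, 0.003, -0.07, 0, 0, 0, 0.093, 0.003, 0.003, -0.09, 0, 0, 0, 0.093, 0.003, 0.003, -0.104, 0, 0, 0, 0.093, 0.003, 0.003, -0.104, 0, 0, 0, 0.093, 0.003, 0.003, -0.104, 0, 0, 0, 0.093]
}}

```text
t: 2.8
position: [0.6445, -0.2355, 0.0257]
tool_rot: [1.0, -0.024, 0.0, 0.0]
force: [-0.4, -0.1, 0.7]
finger_gap: 0.0932
```

```bash
python3 - <<'E'
from h import *
c=cap("wrist");crop(c["image"],0,0,640,480,1.2,"pics/w3.png")
s=cap("scene");crop(s["image"],150,150,200,150,4,"pics/s3.png")
o=get_obs();print(o["t"],o["position"],o["force"])
E
```

```text
2.9 [ 0.64524001 -0.23558806  0.02683006] [0.29783199 0.04145215 0.09091481]
```

View pics/w3.png

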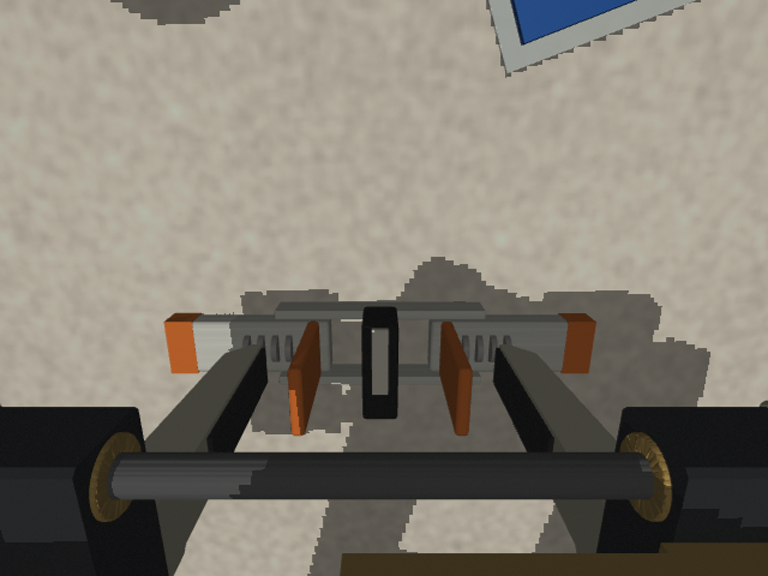

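View pics/s3.png

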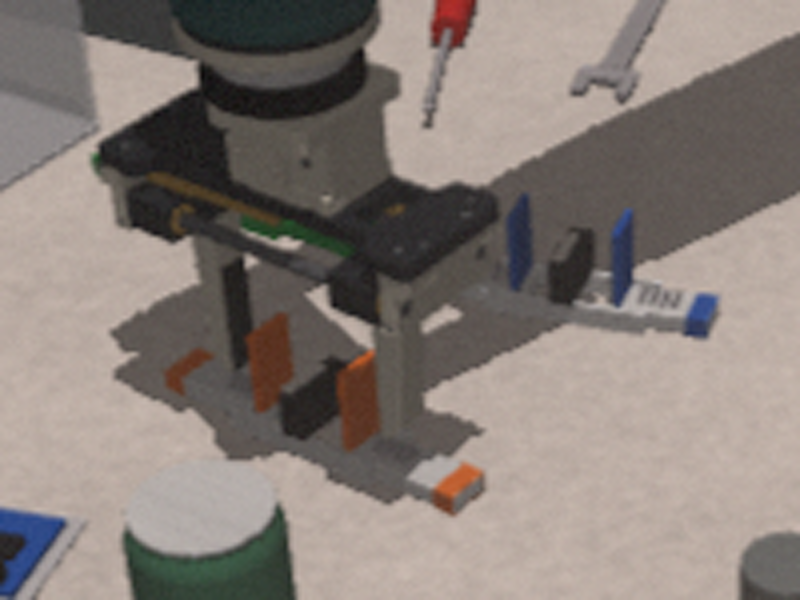

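```bash
python3 - <<'E'
from h import *
for n in("wrist","scene"):
    c=cap(n);a=np.radians(-2.75);R=np.array([[np.cos(a),-np.sin(a)],[np.sin(a),np.cos(a)]])
    im=cv2.resize(c["image"][:,:,::-1],None,fx=4,fy=4)
    def d(P,col):
        for p in (proj(c,P)*4).round().astype(int): cv2.circle(im,tuple(map(int,p)),4,col,-1)
    def w(x,y,z,cx,cy): return np.r_[R@[x,y]+[cx,cy],z]
    o=get_obs()["position"]
    pts=[w(x,y,o[2],o[0],o[1]) for x in(-.0075,.0075) for y in(-.0465,.0465)]
    d(pts,(0,255,255))
    for cx,col in((.6432,(0,255,0)),(.6466,(255,0,255))):
        d([w(x,y,z,cx,-.236) for x in(-.013,.013) for y in(-.031,.031) for z in(.012,.058)],col)
    q=proj(c,[[.644,-.236,.035]])[0]*4
    u,v=int(q[0]),int(q[1]);h=(600,800) if n=="scene" else (1100,1600)
    cr=im[max(v-h[0]//2,0):v+h[0]//2,max(u-h[1]//2,0):u+h[1]//2]
    cv2.imwrite(f"pics/{n}4.png",cr if n=="scene" else cv2.resize(cr,None,fx=.5,fy=.5))
E
```

```text
(no output)
```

View pics/wrist4.png

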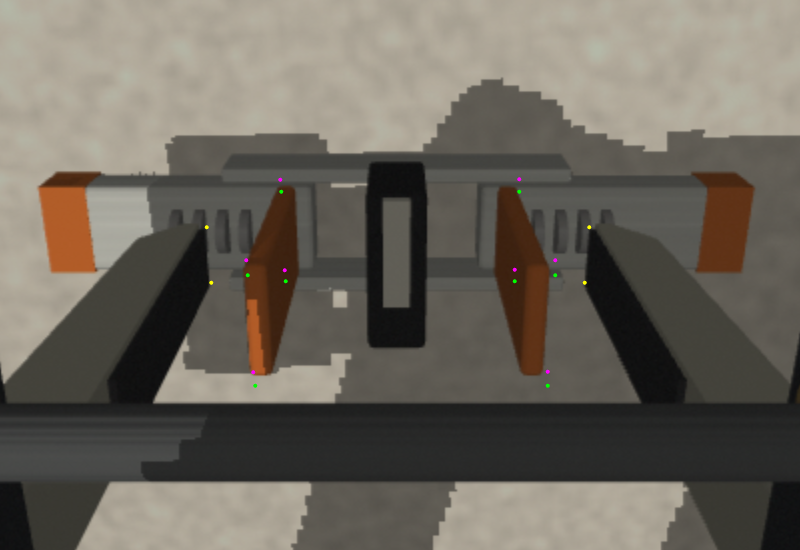

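View pics/scene4.png

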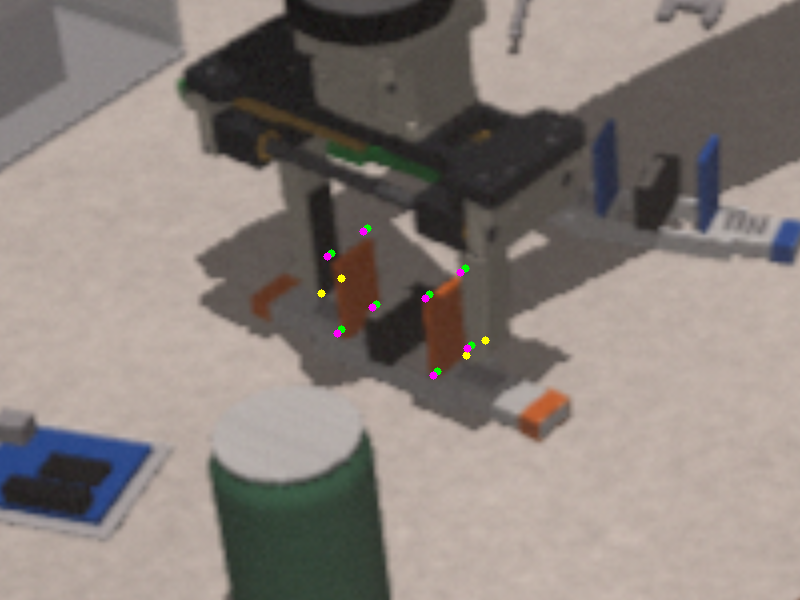

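{"fn": "servo_tool", "kwargs": {
  "deltas": [0.001, 0, 0, 0, 0, 0, 0.06, 0.001, 0, 0, 0, 0, 0, 0.045, 0.001, 0, 0, 0, 0, 0, 0.035, 0.001, 0, 0, 0, 0, 0, 0.02, 0.001, 0, 0, 0, 0, 0, 0.02, 0.001, 0, 0, 0, 0, 0, 0.02, 0.001, 0, 0, 0, 0, 0, 0.02, 0.001, 0, 0, 0, 0, 0, 0.02, 0.001, 0, 0, 0, 0, 0, 0.02, 0.001, 0, 0, 0, 0, 0, 0.02],
  "grip_force": 30
}}

```text
t: 3.83
position: [0.6455, -0.235, 0.0247]
tool_rot: [1.0, -0.024, 0.0, -0.0]
force: [-0.1, 0.4, 1.5]
finger_gap: 0.0315
```

```bash
python3 - <<'E'
from h import *
c=cap("wrist");crop(c["image"],0,0,640,480,1.2,"pics/w5.png")
o=get_obs();print(o["t"],o["position"],o["force"],o["finger_gap"])
E
```

```text
3.8833 [ 0.64547074 -0.23498634  0.02471355] [-1.50048728  0.16859999  1.8552962 ] 0.0274293609207457
```

View pics/w5.png

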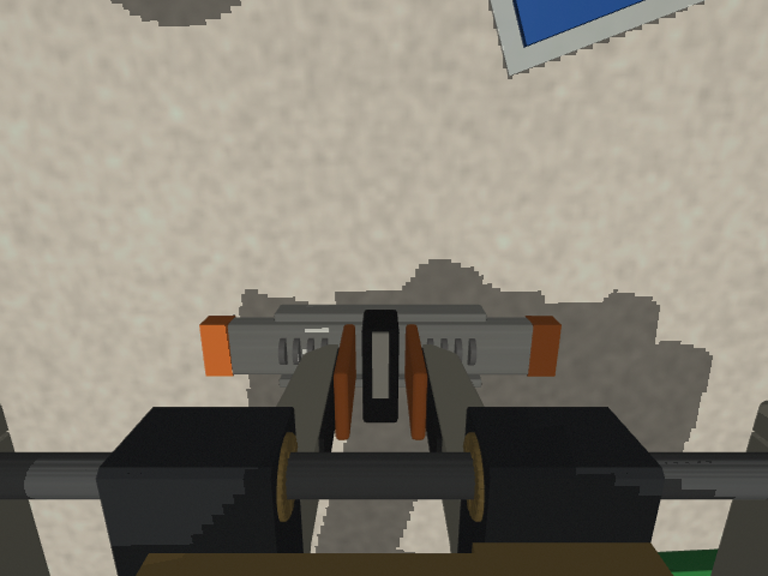

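{"fn": "servo_tool", "kwargs": {
  "deltas": [0, 0, 0, 0, 0, 0, 0.02, 0, 0, 0, 0, 0, 0, 0.02, 0, 0, 0, 0, 0, 0, 0.02, 0, 0, 0, 0, 0, 0, 0.02, 0, 0, 0.01, 0, 0, 0, 0.02, 0, 0, 0.03, 0, 0, 0, 0.02, 0, 0, 0.05, 0, 0, 0, 0.02, 0, 0, 0.07, 0, 0, 0, 0.02, 0, 0, 0.09, 0, 0, 0, 0.02, 0, 0, 0.11, 0, 0, 0, 0.02, 0, 0, 0.12, 0, 0, 0, 0.02, 0, 0, 0.12, 0, 0, 0, 0.02]
}}

```text
t: 4.88
position: [0.6462, -0.2353, 0.1475]
tool_rot: [1.0, -0.024, 0.002, 0.001]
force: [-0.0, 0.1, -1.6]
finger_gap: 0.0253
```

```bash
python3 - <<'E'
from h import *
c=cap("wrist");crop(c["image"],0,0,640,480,1.2,"pics/w6.png")
s=cap("scene");crop(s["image"],120,50,260,195,3,"pics/s6.png")
o=get_obs();print(o["t"],o["position"],o["tool_rot"],o["force"],o["finger_gap"])
E
```

```text
4.9833 [ 0.64529818 -0.23488038  0.14394425] [ 9.99709871e-01 -2.40857494e-02 -2.01628779e-04 -9.99155248e-05] [-0.6073257   1.34564526 -2.45679636] 0.024920154345069525
```

View pics/w6.png

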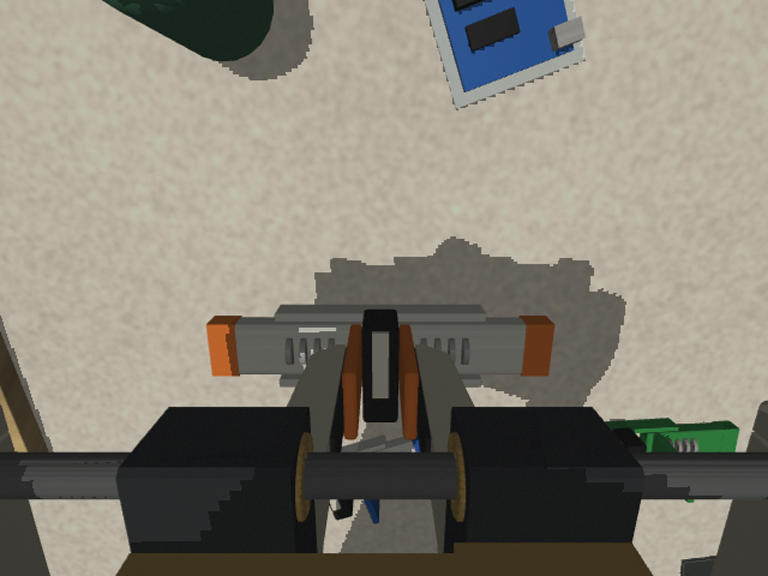

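View pics/s6.png

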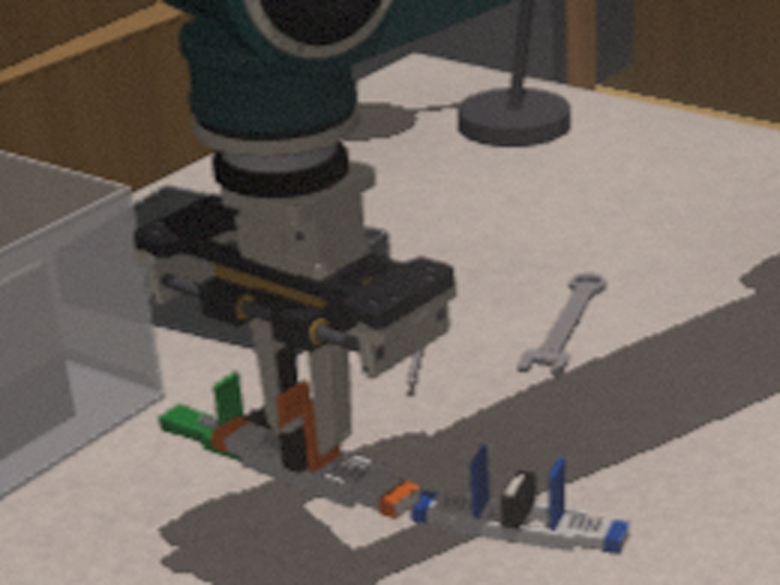

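{"fn": "servo_tool", "kwargs": {
  "deltas": [-0.002, 0.01, 0.005, 0, 0, 0.2, 0.02, -0.007, 0.03, 0.01, 0, 0, 0.5, 0.02, -0.014, 0.06, 0.015, 0, 0, 1, 0.02, -0.022, 0.095, 0.015, 0, 0, 1.6, 0.02, -0.031, 0.13, 0.015, 0, 0, 2.2, 0.02, -0.039, 0.165, 0.015, 0, 0, 2.8, 0.02, -0.047, 0.2, 0.015, 0, 0, 3.4, 0.02, -0.055, 0.235, 0.015, 0, 0, 4, 0.02, -0.063, 0.265, 0.015, 0, 0, 4.5, 0.02, -0.07, 0.295, 0.015, 0, 0, 5, 0.02, -0.077, 0.325, 0.015, 0, 0, 5.5, 0.02, -0.084, 0.355, 0.015, 0, 0, 6, 0.02]
}}

```text
t: 5.98
position: [0.56, 0.1219, 0.1587]
tool_rot: [1.0, 0.029, -0.001, 0.0]
force: [-0.1, 0.1, -2.0]
finger_gap: 0.0252
```

{"fn": "servo_tool", "kwargs": {
  "deltas": [-0.006, 0.025, 0, 0, 0, 0.4, 0.02, -0.011, 0.045, 0, 0, 0, 0.8, 0.02, -0.015, 0.062, 0, 0, 0, 1, 0.02, -0.0155, 0.066, 0, 0, 0, 1, 0.02, -0.0155, 0.066, 0, 0, 0, 1, 0.02, -0.0155, 0.066, 0, 0, 0, 1, 0.02, -0.0155, 0.066, 0, 0, 0, 1, 0.02, -0.0155, 0.066, 0, 0, 0, 1, 0.02]
}}

```text
t: 6.65
position: [0.5461, 0.1852, 0.1595]
tool_rot: [0.999, 0.036, -0.0, 0.0]
force: [-0.1, -0.4, -2.1]
finger_gap: 0.0249
```

```bash
python3 - <<'E'
from h import *
c=cap("wrist");crop(c["image"],0,0,640,480,1.2,"pics/w7.png")
s=cap("scene");crop(s["image"],330,120,260,195,3,"pics/s7.png")
o=get_obs();print(o["t"],o["position"],o["tool_rot"],o["force"],o["finger_gap"])
E
```

```text
6.75 [0.5461224  0.18534564 0.15956225] [ 9.99334252e-01  3.64835384e-02 -4.65980630e-05  3.73947251e-05] [-0.76185537 -1.06069791 -2.08224419] 0.024908903151898462
```

View pics/w7.png

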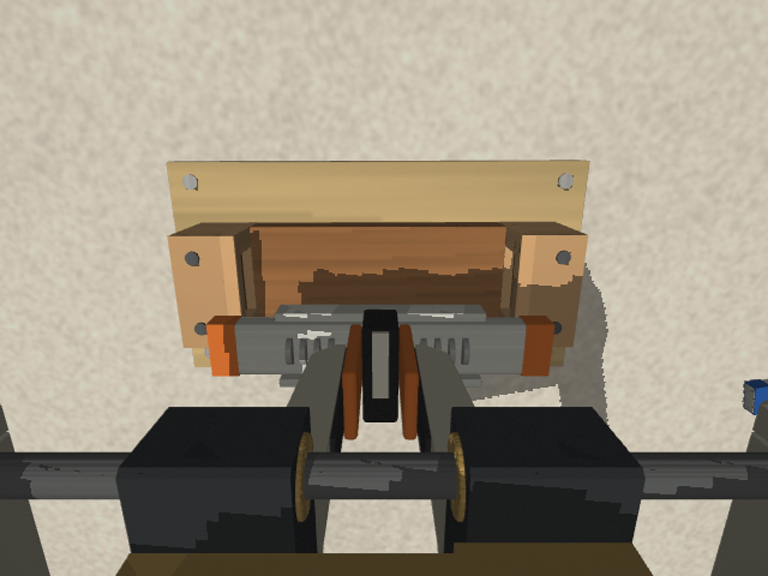

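View pics/s7.png

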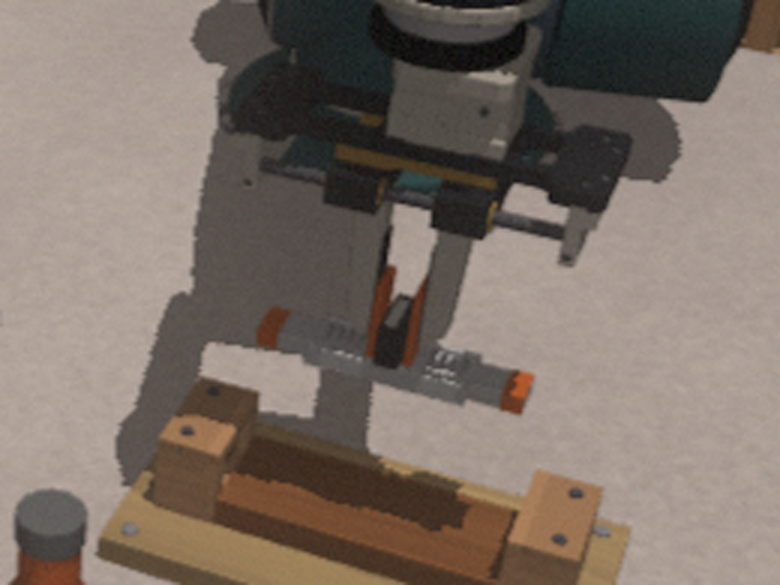

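```bash
python3 - <<'E'
from h import *
c=cap("wrist");print(get_obs()["position"])
r=lambda x,y,z:ray(c,x/1.2,y/1.2,z)[:2]
S=np.array([r(192,258,.07),r(201,328,.07),r(563,257,.07),r(556,328,.07)])
B=np.array([r(168,162,.018),r(589,160,.018)])
I=np.array([r(237,238,.07),r(521,236,.07)]);O=np.array([r(168,236,.07),r(587,235,.07)])
print(S,S.mean(0));
for Q in((S[0]+S[1])/2-(S[2]+S[3])/2,B[0]-B[1],I[0]-I[1],O[0]-O[1]): print(np.linalg.norm(Q),np.degrees(np.arctan2(-Q[0],Q[1])))
a=np.radians(4.3);ux=np.array([np.cos(a),np.sin(a)])
print(B.mean(0)-.075*ux,I.mean(0)-.035*ux,O.mean(0)-.035*ux)
z=.1595-.0255
T=np.array([r(207,316,z+.012),r(553,316,z+.012),r(212,376,z+.012),r(547,376,z+.012)])
Q=T[0]-T[1];print(T,T.mean(0),np.linalg.norm(Q),np.degrees(np.arctan2(-Q[0],Q[1])))
E
```

```text
[0.54608665 0.1854858  0.15958428]
[[0.56151849 0.29722689]
 [0.51761893 0.29394835]
 [0.57801583 0.08083498]
 [0.53359358 0.07645935]] [0.54768671 0.18711739]
0.21754716741749247 4.280083037138875
0.2780456378315226 4.4640768381840585
0.16385634971428276 4.60913946216693
0.24149804880001446 4.339765963124742
[0.54808977 0.18687658] [0.5470007  0.18643092] [0.54780926 0.18733976]
[[0.55635187 0.26089779]
 [0.56721334 0.11302796]
 [0.52774303 0.25983579]
 [0.53872209 0.11033913]] [0.54750758 0.18602517] 0.14826819711428438 4.200994188832868
```

{"fn": "servo_tool", "kwargs": {
  "deltas": [0.0, 0.001, -0.015, 0, 0, 0, 0.02, 0.0, 0.001, -0.03, 0, 0, 0, 0.02, 0.0, 0.001, -0.045, 0, 0, 0, 0.02, 0.0, 0.001, -0.06, 0, 0, 0, 0.02, 0.0, 0.001, -0.07, 0, 0, 0, 0.02, 0.0, 0.001, -0.08, 0, 0, 0, 0.02, 0.0, 0.001, -0.088, 0, 0, 0, 0.02, 0.0, 0.001, -0.092, 0, 0, 0, 0.02, 0.0, 0.001, -0.092, 0, 0, 0, 0.02, 0.0, 0.001, -0.092, 0, 0, 0, 0.02]
}}

```text
t: 7.63
position: [0.5461, 0.1871, 0.068]
tool_rot: [0.999, 0.037, 0.0, -0.0]
force: [0.9, -0.9, -1.8]
finger_gap: 0.0251
```

```bash
python3 - <<'E'
from h import *
c=cap("wrist");crop(c["image"],0,0,640,480,1.2,"pics/w8.png")
s=cap("scene");crop(s["image"],330,170,260,195,3,"pics/s8.png")
o=get_obs();print(o["t"],o["position"],o["tool_rot"],o["force"],o["finger_gap"])
E
```

```text
7.7333 [0.54630705 0.18715298 0.06841228] [ 9.99315135e-01  3.69999467e-02  4.95810541e-04 -1.36982908e-04] [ 0.25893178 -0.13894555 -2.05309113] 0.025040270517949523
```

View pics/w8.png

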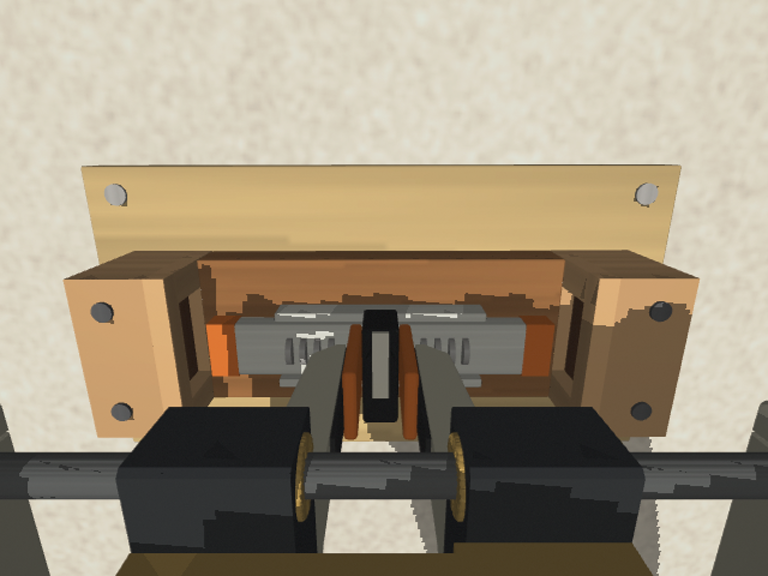

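View pics/s8.png

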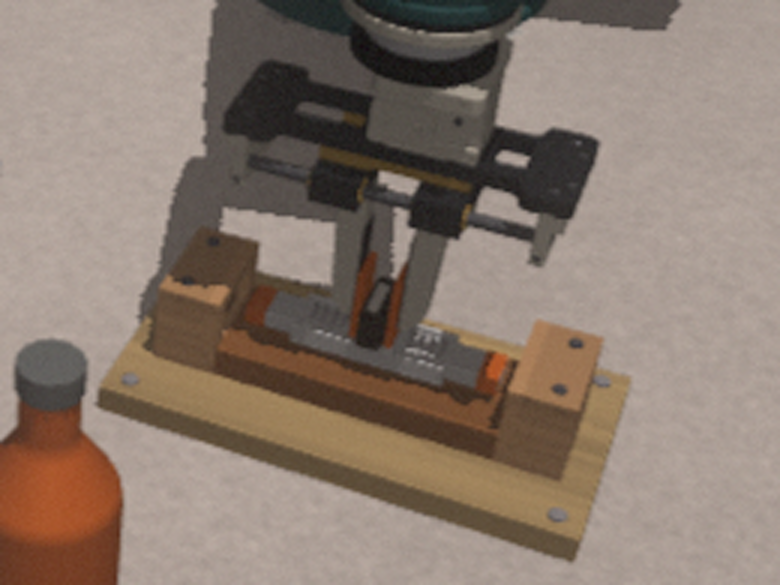

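{"fn": "servo_tool", "kwargs": {
  "deltas": [0, 0, -0.0015, 0, 0, 0, 0.02, 0, 0, -0.003, 0, 0, 0, 0.02, 0, 0, -0.0045, 0, 0, 0, 0.02, 0, 0, -0.0045, 0, 0, 0, 0.02]
}}

```text
t: 8.07
position: [0.5459, 0.187, 0.0629]
tool_rot: [0.999, 0.037, -0.0, 0.0]
force: [-0.2, 0.8, -2.5]
finger_gap: 0.0251
```

{"fn": "servo_tool", "kwargs": {
  "deltas": [0, 0, -0.001, 0, 0, 0, 0.02, 0, 0, -0.001, 0, 0, 0, 0.02]
}}

```text
t: 8.23
position: [0.546, 0.1871, 0.0628]
tool_rot: [0.999, 0.037, 0.0, -0.0]
force: [-3.2, -1.4, 4.1]
finger_gap: 0.0255
```

{"fn": "servo_tool", "kwargs": {
  "deltas": [0, 0, 0, 0, 0, 0, 0.035, 0, 0, 0, 0, 0, 0, 0.045, 0, 0, 0, 0, 0, 0, 0.055, 0, 0, 0, 0, 0, 0, 0.065, 0, 0, 0, 0, 0, 0, 0.078, 0, 0, 0, 0, 0, 0, 0.085, 0, 0, 0, 0, 0, 0, 0.085, 0, 0, 0, 0, 0, 0, 0.085, 0, 0, 0, 0, 0, 0, 0.085, 0, 0, 0, 0, 0, 0, 0.085]
}}

```text
t: 9.07
position: [0.5459, 0.187, 0.062]
tool_rot: [0.999, 0.037, -0.0, 0.0]
force: [0.5, 0.6, 0.7]
finger_gap: 0.0835
```

```bash
python3 - <<'E'
from h import *
c=cap("wrist");crop(c["image"],0,0,640,480,1.2,"pics/w9.png")
o=get_obs();print(o["t"],o["position"],o["tool_rot"],o["force"],o["finger_gap"])
E
```

```text
9.1167 [0.54595111 0.18704997 0.06205201] [ 9.99316068e-01  3.69783190e-02 -2.70279243e-05 -1.90393758e-06] [ 0.4556488  -0.15092211 -0.13068545] 0.08430988324220115
```

View pics/w9.png

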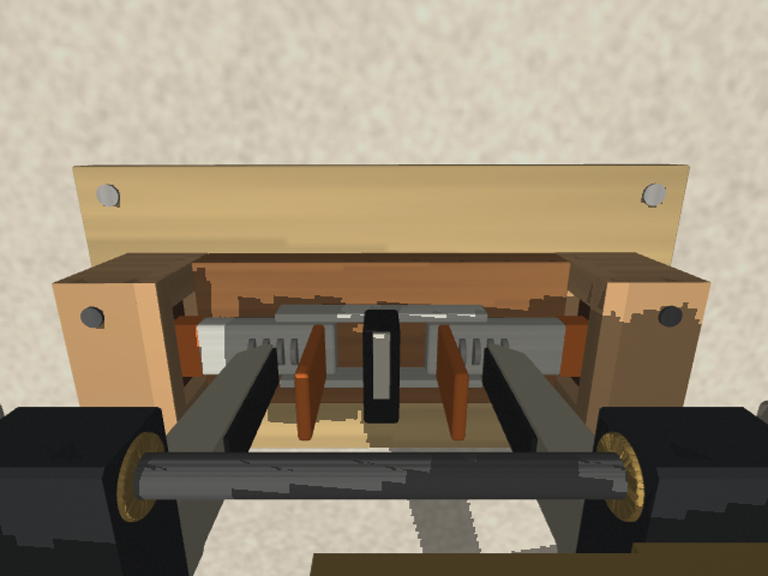

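Both tongues are in the recesses and the fingers are clear of the grips. I'll raise the tool straight up, clear of everything.

{"fn": "servo_tool", "kwargs": {
  "deltas": [0, 0, 0.01, 0, 0, 0, 0.085, 0, 0, 0.03, 0, 0, 0, 0.085, 0, 0, 0.055, 0, 0, 0, 0.085, 0, 0, 0.08, 0, 0, 0, 0.085, 0, 0, 0.105, 0, 0, 0, 0.085, 0, 0, 0.13, 0, 0, 0, 0.085, 0, 0, 0.14, 0, 0, 0, 0.085, 0, 0, 0.14, 0, 0, 0, 0.085, 0, 0, 0.14, 0, 0, 0, 0.085, 0, 0, 0.14, 0, 0, 0, 0.085]
}}

```text
t: 9.95
position: [0.5455, 0.1869, 0.2004]
tool_rot: [0.999, 0.037, -0.001, 0.0]
force: [-0.1, 0.0, -0.5]
finger_gap: 0.0849
```

```bash
python3 - <<'E'
from h import *
c=cap("wrist");crop(c["image"],0,0,640,480,1.2,"pics/w10.png")
s=cap("scene");crop(s["image"],230,150,340,240,2.3,"pics/s10.png")
o=get_obs();print(o["t"],o["position"],o["force"],o["joint_vel"])
E
```

```text
10.05 [0.54549561 0.18691276 0.20044172] [-0.55774664  0.80326812 -0.50763093] [ 4.88392719e-04 -5.37714533e-04 -7.10591277e-03 -2.01719480e-07
  3.35141450e-03  1.36527097e-03]
```

View pics/w10.png

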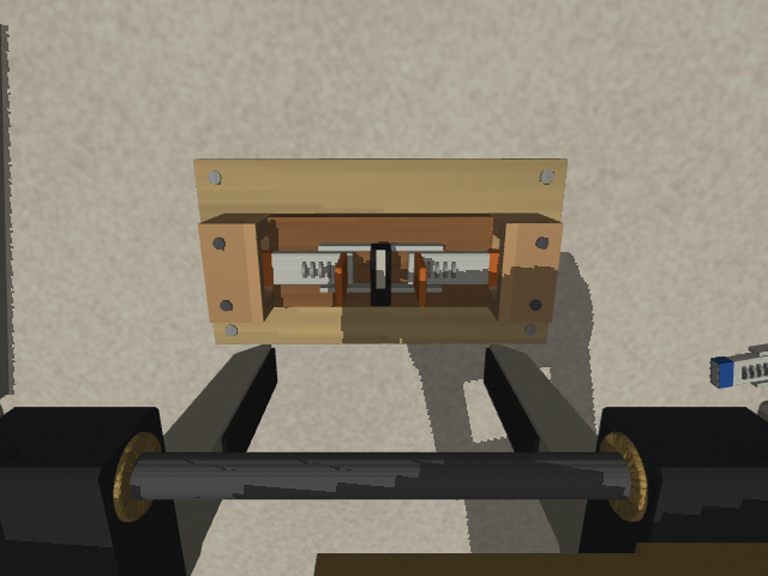

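View pics/s10.png

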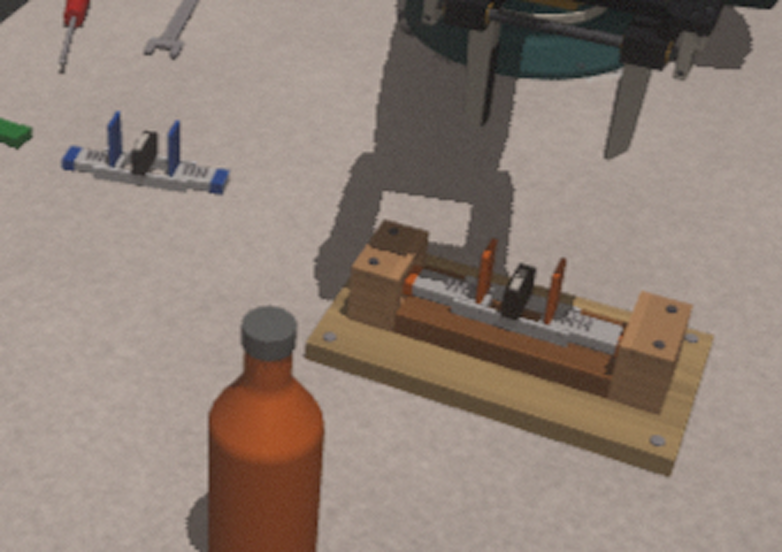

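```bash
python3 - <<'E'
from h import *
c=cap("wrist")
a,b=[ray(c,x/1.2,300/1.2,.09)[:2] for x in(336,427)];print("grip span",np.linalg.norm(a-b),"centre",(a+b)/2)
order.close_job()
E
```

```text
grip span 0.059273973314309905 centre [0.53601957 0.18559691]
the job is handed in; nothing more can be done
```

The orange carrier is in the stand and the job is handed in. I pinched its grips to the hard stop, lowered it between the pine blocks onto the crosspiece, let go, and raised the gripper straight up about 140 mm clear.

**Contact:** force rose from about -2 N to +4 N as the carrier touched the crosspiece. It went back to about 0 N once the fingers opened.

**Tongues:** the last wrist and scene pictures show both tongues in their recesses and the carrier looking level. The grips measured about 59 mm over their outer faces. That puts the slide at about 1.5 mm, under the 6 mm limit.

**Centring:** just before lowering, the wrist view put the carrier within about 1 mm of the stand's centre, and I corrected that. I did not measure its full position again after letting go. The final grip measurement agrees to about 1 mm along the stand, but its pixel row was only a rough pick, so it says little across the stand.

**Disagreements:** the cameras differed by 2–3 mm across the carrier, for example x = 0.643 from the top camera and 0.647 from the wrist camera. I used a value in between.

**Other limits:** the clock was at about 10 s of 38 s, and the arm was at rest and touching nothing. I never moved the blue or green carriers, and the blue one looks undisturbed in the last picture.

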